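Find the tired leaf spring and mark it

ROBOT

A 6-joint arm with a two-finger parallel gripper is mounted at the origin on the work surface. World frame = base frame: x ahead of the robot, y to its left, z up, the work surface at z = 0. Lengths are in mm, angles in rad, forces in N, time in s.
With the tool pointing down it reaches from about 375 to 975 mm from the base axis. Payload 3.8 kg.
Tool frame: the origin (TCP) lies at the very end of the fingers, on their centre line; the grasp point (between the pads) lies 19 mm behind it (ctrl.grip_point_offset is the distance from the TCP to the grasp point, in mm); y points along the fingers, z is the direction in which the jaws open and shut, and the axes are right-handed (so a half turn about y gives the same grasp; the last joint's range is limited). The gripper opens to 85 mm and grips with 20 to 120 N. Pads are 22 mm wide; open, the fingers measure 114 mm over their backs; the gripper's body (76 mm by 85 mm) begins 54 mm behind the grasp point. The pads swing forward as they close: fully open they stand 13 mm farther back than shut.
Start: joints at [1.297, 0.264, 1.604, -0, 1.274, -0.037], TCP at [158.348, 656.158, 231.28] pointing down, gripper open.
Joint ranges: [-2.63, 2.63], [-0.94, 2.18], [0.31, 2.57], [-1.31, 4.45], [0, 2.66], [-2.55, 2.55]. Speed limits (rad/s): [2.57, 2.57, 3.14, 3.14, 3.14, 3.14].

INTERFACE

Orientations are given as a rotation vector (axis times angle).
In Python, from cell import ctrl gives the robot as it stands.
- The arm moves only by the shell command python3 -m inch 'ROWS' [OPENING] [FORCE]. ROWS is JSON, one flat list of numbers, 4 for each row, row after row: the shift along the tool's x, y, z in units of 40 mm (1.0 is 40 mm), then the turn about the tool's y in degrees. In form: [tx, ty, tz, roll, tx, ty, tz, roll, ...]. A call has exactly 8 rows; each row shifts and turns the pose as measured when the row begins, along the tool's axes as they then stand; what a row does not reach is not made up. A row lasts 1/10 s, in which the tool goes at most 50 mm and 8.59 degrees, less where a joint would pass 70% of its speed; a pose out of reach is approached as far as the arm can. A call is refused whole if a number of a shift passes 1 or a number of a turn 8.59, either way. A call with a gripper value outside its range is refused whole. OPENING is the finger opening in mm, from 0 to 85.4, set as the call begins (- or left out, the last holds). The fingers move at their own pace and stop on an object; FORCE is the grip in N (left out, the last holds). Time passes only in rows, so rows that do not move let the fingers close, or fill a call up. It gives the time, the measured TCP pose, the force and the opening at its end, in the units of the state.
- ctrl.sense(): the state, without advancing time (a new reading comes with each control period).
- ctrl.get_image(name): name is "side" or "top" or "wrist"; returns a dict with "image" (480x640x3 uint8, red, green, blue), "range_z" (480x640 float32, mm along the optical axis (not along the pixel's ray), 0 where there is no reading), "mtx" (3x3 intrinsics, pixels), "origin" and "attitude" of the camera in the world. Camera axes: x right, y up, looking along -z (the intrinsics and any distortion apply to the point x, -y, -z); pixel columns grow to the right and rows downward; lengths in mm; the calibration is good to about 2 mm. A picture is of the moment at which its call begins.
- ctrl.close_job(): hands the job in, once; it reports no verdict.
The state is a dict: "clock": time; "joints": joint angles; "dq": joint speeds; "joint_efforts": joint torques, N m; "eef_pos": TCP position; "ee_rot": TCP orientation; "ft_force": force on the tool from outside, world axes, zero at the start; "moment": the same for the moment, N m; "width": finger opening in mm.
Only numpy, scipy, OpenCV 4.12 (cv2) and the standard library are available. Lean on these libraries where they do the work, as an engineer would, in place of code of your own. Each camera call takes 0.05 s, during which the arm holds its last target.

TASK

One of the three spring-leaf tool clips screwed to the bench has gone soft. Working from the robot's left to its right, press each leaf with closed fingertips on the rivet at its mid-span with about 8 N for a second, never more than 15 N, and judge how far it gives. Then take the turned wooden peg from its stand and put it in the hole of the soft one's block only, fully down and upright, let it go, and leave everything else on the bench where it was.

Things in the scene. Friction and masses are not known exactly. Their poses are not given: they have to be found in the camera images.
- leaf_a: one of three spring-steel leaves that look alike and whose order on the bench varies: a level strip 110 x 24 x 3 mm, top 63 mm above the bench, 30 mm of air under it. Origin at its root, clamped on a post (clamp top 72 mm above the bench, screw heads 73); -x runs to the free tip, z up. Under 8 N at the rivet a sound leaf gives about 3 to 4 mm there, a soft one about 9 to 10 mm; both spring back
- rivet_a (a point): centre of the top face of the dark round rivet head at the mid-span of leaf_a, 55 mm from root and tip: 16 mm across, 5 mm proud of the leaf, top 68 mm above the bench when unloaded. Moves with the leaf; x along the leaf towards its root, z up
- hole_a (a point): centre of the mouth, 30 mm above the bench, of the marking hole (19 mm across, 24 mm deep, chamfered) in the oak block that carries leaf_a, 78 mm from its rivet and 23 mm beyond the leaf's free tip. The block is 180 x 64 x 30 mm, screwed down; x along the block towards the leaf, z up
- leaf_b: one of three spring-steel leaves that look alike and whose order on the bench varies: a level strip 110 x 24 x 3 mm, top 63 mm above the bench, 30 mm of air under it. Origin at its root, clamped on a post (clamp top 72 mm above the bench, screw heads 73); -x runs to the free tip, z up. Under 8 N at the rivet a sound leaf gives about 3 to 4 mm there, a soft one about 9 to 10 mm; both spring back
- rivet_b (a point): centre of the top face of the dark round rivet head at the mid-span of leaf_b, 55 mm from root and tip: 16 mm across, 5 mm proud of the leaf, top 68 mm above the bench when unloaded. Moves with the leaf; x along the leaf towards its root, z up
- hole_b (a point): centre of the mouth, 30 mm above the bench, of the marking hole (19 mm across, 24 mm deep, chamfered) in the oak block that carries leaf_b, 78 mm from its rivet and 23 mm beyond the leaf's free tip. The block is 180 x 64 x 30 mm, screwed down; x along the block towards the leaf, z up
- leaf_c: one of three spring-steel leaves that look alike and whose order on the bench varies: a level strip 110 x 24 x 3 mm, top 63 mm above the bench, 30 mm of air under it. Origin at its root, clamped on a post (clamp top 72 mm above the bench, screw heads 73); -x runs to the free tip, z up. Under 8 N at the rivet a sound leaf gives about 3 to 4 mm there, a soft one about 9 to 10 mm; both spring back
- rivet_c (a point): centre of the top face of the dark round rivet head at the mid-span of leaf_c, 55 mm from root and tip: 16 mm across, 5 mm proud of the leaf, top 68 mm above the bench when unloaded. Moves with the leaf; x along the leaf towards its root, z up
- hole_c (a point): centre of the mouth, 30 mm above the bench, of the marking hole (19 mm across, 24 mm deep, chamfered) in the oak block that carries leaf_c, 78 mm from its rivet and 23 mm beyond the leaf's free tip. The block is 180 x 64 x 30 mm, screwed down; x along the block towards the leaf, z up
- peg_mid (a point): centre, half-way up, of the wooden marker peg, 80 mm long, about 30 g: a 16 mm shank with tapered foot, and 55 to 77 mm above the foot a 22 mm round head to grip. Starts upright, 24 mm deep in a 19 mm hole of a dark wooden stand (60 x 60 x 30 mm, fixed) left or right of the blocks; z along the peg, head up. Fully down in a hole this point is 16 mm above the mouth
- mug: blue coffee mug, 80 mm across and 90 mm tall, loose; origin under its centre. It stands off to one side of the blocks, opposite the peg stand
- blank: small dark square wood blank 120 x 19 x 19 mm lying along x between two of the blocks, loose
- ferrule: small brass tube 24 mm across, 22 mm tall, standing between two of the blocks, loose
- finish_jar: amber jar 64 mm across, 85 mm tall, loose, at the back
- sanding_block: cork sanding block 65 x 110 x 30 mm, loose, at the back
- chisel: turning chisel, 330 mm long with a wooden handle, lying at the back, loose
Mind the look-alikes: they are no part of the job. There is more than one size of the part that bears peg_mid; the job needs the smallest.

How it is judged:
By the outcome, as a careful person would: the job done as asked, in the order asked, and still so for the second after the job is handed in, with the robot touching nothing.
It also fails if it takes over 72 s, if anything falls off the work surface, if the arm or the gripper's body presses on something with over 40 N, if the wrist force passes 120 N, or if a joint passes its speed limit or range.

## Working session

There is one attempt and no reset: what is moved stays moved. The work goes in short steps, Python scripts to look and compute and a shell command to move; the robot and the scene stay as the last step left them, time stands still between calls to the robot, and variables do not carry over. Pictures are saved under pics/ and viewed, and the job is handed in when it is done.

```bash
ls; mkdir -p pics
python3 - <<'E'
from cell import ctrl
import cv2
s=ctrl.sense();print(s)
for n in("top","side","wrist"):
    d=ctrl.get_image(n)
    cv2.imwrite(f"pics/{n}0.png",d["image"][:,:,::-1])
    import numpy as np
    np.savez(f"{n}0.npz",**d)
    print(n,d["mtx"],d["origin"],d["attitude"],[k for k in d])
print(ctrl.grip_point_offset)
E
```

```text
pics
{'clock': 0.0, 'joints': array([ 1.29708803e+00,  2.64781292e-01,  1.60537347e+00,  2.14142410e-05,
        1.27369893e+00, -3.69042391e-02]), 'dq': array([ 2.58136683e-04,  2.61063988e-04,  4.03597237e-04, -1.95064165e-03,
        5.32205974e-05, -3.50423101e-04]), 'joint_efforts': array([ 1.59722447e-03, -5.15083909e+01, -3.67325377e+01,  2.47927699e-05,
        1.25134288e-02, -1.13313231e-06]), 'eef_pos': array([158.15305558, 655.45923697, 229.94335305]), 'ee_rot': array([-1.56502195,  0.1862599 , -0.18567747]), 'ft_force': array([-0.89144371,  0.12330064, -0.14966349]), 'moment': array([ 0.0159309 ,  0.03278572, -0.00481714]), 'width': 85.55850090634473}
top [[510.72361644   0.         311.68901224]
 [  0.         510.72361644 234.09823298]
 [  0.           0.           1.        ]] [ 521.7391641   -21.40483503 1327.65477511] [ 0.06854082 -0.05235255 -1.54457964] ['image', 'range_z', 'mtx', 'origin', 'attitude']
side [[462.95928457   0.         319.13941811]
 [  0.         462.95928457 243.90160486]
 [  0.           0.           1.        ]] [ 587.17726075 -603.42847428  715.10698483] [ 0.72871636 -0.0021651  -0.0642259 ] ['image', 'range_z', 'mtx', 'origin', 'attitude']
wrist [[408.74507487   0.         317.35171963]
 [  0.         408.74507487 236.03540966]
 [  0.           0.           1.        ]] [ 80.92973308 676.19857676 373.33685506] [-0.27123411 -0.21192712  1.32200935] ['image', 'range_z', 'mtx', 'origin', 'attitude']
18.700000000000003
```

View pics/top0.png

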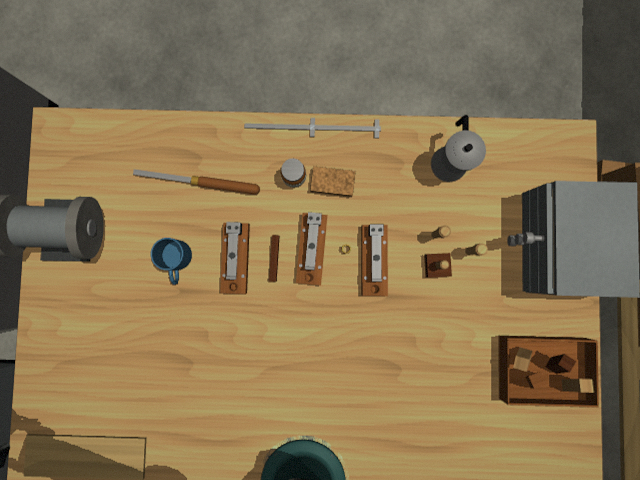

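View pics/side0.png

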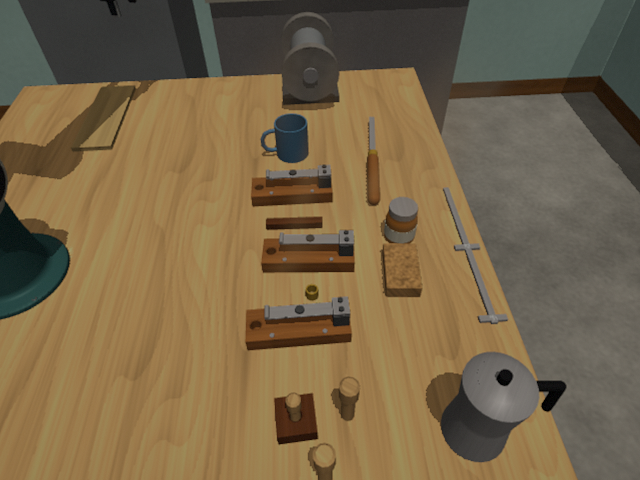

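View pics/wrist0.png

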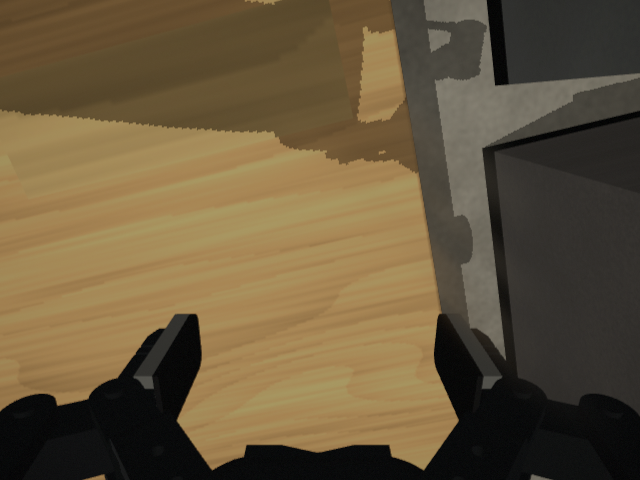

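The top view shows three blocks, with rivets at about (232,255), (312,247) and (376,257) and holes at (233,287), (309,279) and (375,289). The stand with its peg is at (438,264), and two loose look-alike pegs are at (443,232) and (475,249). The mug is on the left at (172,255). Next I'll write helpers and check the calibration.

```bash
cat > h.py <<'E'
import numpy as np, cv2
from scipy.spatial.transform import Rotation as R
def ray(d,u,v):
    K=d["mtx"]; c=np.array([(u-K[0,2])/K[0,0],-(v-K[1,2])/K[1,1],-1.0])
    return d["origin"],R.from_rotvec(d["attitude"]).apply(c)
def onz(d,u,v,z):
    o,r=ray(d,u,v); return o+r*(z-o[2])/r[2]
def depthpt(d,u,v):
    o,r=ray(d,u,v); return o+r*float(d["range_z"][int(round(v)),int(round(u))])
def proj(d,p):
    c=R.from_rotvec(d["attitude"]).inv().apply(np.array(p)-d["origin"]); K=d["mtx"]
    return np.array([K[0,2]+K[0,0]*c[0]/-c[2],K[1,2]-K[1,1]*c[1]/-c[2]])
def tri(d1,p1,d2,p2):
    o1,r1=ray(d1,*p1);o2,r2=ray(d2,*p2)
    A=np.stack([r1,-r2],1);t=np.linalg.lstsq(A,o2-o1,rcond=None)[0]
    a=o1+r1*t[0];b=o2+r2*t[1];return (a+b)/2,np.linalg.norm(a-b)
E
python3 - <<'E'
from h import *
np.set_printoptions(precision=1,suppress=True)
T=dict(np.load("top0.npz"));S=dict(np.load("side0.npz"));W=dict(np.load("wrist0.npz"))
print("base",proj(T,[0,0,0]),proj(S,[0,0,0]),"tcp",proj(T,[158,656,230]),"tcp in wrist",proj(W,[158,656,230]),proj(S,[158,656,230]))
for uv in [(232,255),(312,247),(376,257),(233,287),(309,279),(375,289),(443,262),(443,232),(475,249),(200,350)]: print(uv,depthpt(T,*uv))
for n,d,b in(("top",T,(200,330,520,190)),("side",S,(230,150,380,480))):
    pass
cv2.imwrite("pics/top_z.png",cv2.resize(T["image"][200:310,210:500,::-1],None,fx=2.75,fy=2.75,interpolation=cv2.INTER_CUBIC))
cv2.imwrite("pics/side_z.png",cv2.resize(S["image"][150:480,230:380,::-1],None,fx=1.8,fy=1.8,interpolation=cv2.INTER_CUBIC))
E
```

```text
base [302.8 481.6] [ 13.8 274.5] tcp [ -9.9 438.8] tcp in wrist [313.9 313.7] [127.2  14.5]
(232, 255) [562.3 188.2  68.6]
(312, 247) [587.1  -8.7  68.6]
(376, 257) [ 566.5 -167.1   66.4]
(233, 287) [481.9 193.3   3.5]
(309, 279) [507.6  -2.5   7.4]
(375, 289) [ 486.2 -173.7   -1.7]
(443, 262) [ 558.  -328.5   80. ]
(443, 232) [ 629.2 -322.4  103.4]
(475, 249) [ 590.2 -398.1  106.3]
(200, 350) [318.8 272.7   0. ]
```

View pics/top_z.png

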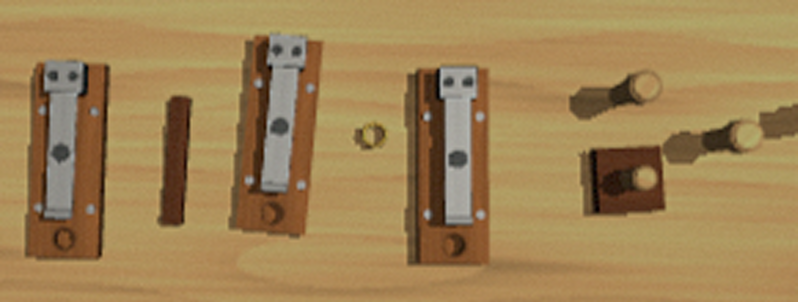

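View pics/side_z.png

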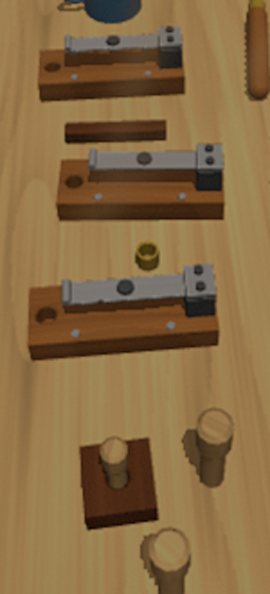

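Calibration is consistent: rivet tops read about 67–68 mm and the bench reads 0. Next: rivet and hole centroids by mask in both views, triangulated.

```bash
cat > m.py <<'E'
from h import *
np.set_printoptions(precision=1,suppress=True)
T=dict(np.load("top0.npz"));S=dict(np.load("side0.npz"))
def dark(d,u,v,r,frac):
    g=cv2.cvtColor(d["image"],cv2.COLOR_RGB2GRAY).astype(float)
    u0,v0=int(u),int(v);k=8
    p=cv2.resize(g[v0-r:v0+r+1,u0-r:u0+r+1],None,fx=k,fy=k,interpolation=cv2.INTER_CUBIC)
    lo,hi=np.percentile(p,[2,80]);m=(p<lo+frac*(hi-lo)).astype(np.uint8)
    n,l,st,c=cv2.connectedComponentsWithStats(m)
    q=l[len(l)//2,len(l)//2]
    if q==0:q=1+np.argmin(np.linalg.norm(c[1:]-len(l)/2,axis=1))
    x,y=c[q]; return np.array([u0-r+(x+.5)/k-.5,v0-r+(y+.5)/k-.5]),st[q]/k
riT=[(232,255),(312,246),(376,257)]; riS=[(230+113/1.8,150+41/1.8),(230+145/1.8,150+158/1.8),(230+125/1.8,150+287/1.8)]
hoT=[(233,287),(309,278),(375,289)]; hoS=[(230+52/1.8,150+67/1.8),(230+74/1.8,150+181/1.8),(230+46/1.8,150+314/1.8)]
for i in range(3):
    a,sa=dark(T,*riT[i],5,.5);b,sb=dark(S,*riS[i],6,.5)
    P,e=tri(T,a,S,b);print("riv",i,a,b,P,"err",e,"onz68 T",onz(T,*a,68)[:2],"S",onz(S,*b,68)[:2],sa[2:],sb[2:])
    c,sc=dark(T,*hoT[i],6,.6);f,sf=dark(S,*hoS[i],6,.6)
    Q,e2=tri(T,c,S,f);print("hole",i,c,f,Q,"err",e2,"onz30 T",onz(T,*c,30)[:2],"S",onz(S,*f,30)[:2],"dist",np.linalg.norm(onz(T,*a,68)-onz(T,*c,30)[:3]*[1,1,0]-[0,0,68]),sc[2:],sf[2:])
E
python3 m.py
```

```text
riv 0 [231.6 255.1] [292.3 172.3] [562.3 189.7  65.6] err 0.14803142145086512 onz68 T [562.1 189.3] S [562.4 186.8] [  6.8   7.2 262.9] [  7.9   5.8 276. ]
hole 0 [232.7 286.2] [258.8 186.9] [484.7 190.   28.8] err 0.06676734465315626 onz30 T [484.7 189.8] S [485.  188.6] dist 77.37433603468432 [  8.6   8.9 303.5] [  9.6   5.8 334.6]
riv 1 [311.2 245.6] [309.7 237.7] [591.   -6.6  65.1] err 0.6345413527154039 onz68 T [590.6  -6.7] S [591.3  -9.2] [  6.8   6.5 259.2] [  8.8   7.5 401.6]
hole 1 [310.1 276.7] [270.7 250.6] [513.8  -5.4  33.2] err 0.3083634093376649 onz30 T [513.6  -5.4] S [513.6  -2.6] dist 76.95582171707765 [  7.2   9.4 272. ] [ 10.9   7.5 492.9]
riv 2 [376.  257.3] [299.2 309.3] [ 566.  -167.2   64.4] err 0.5456235143138215 onz68 T [ 565.6 -166.8] S [ 566.4 -169.6] [  6.5   5.9 256.2] [  9.6   8.8 524.5]
hole 2 [376.2 288.5] [255.1 324.2] [ 488.8 -172.3   35. ] err 0.5625850291531224 onz30 T [ 488.4 -172.9] S [ 488.4 -169.1] dist 77.46103876716273 [  6.9   8.8 288.6] [ 12.4   9.2 611.4]
```

Rivets in the robot's left-to-right order are at about (562,188), (591,−8) and (566,−168). Rivet-to-hole distances come out at 77 mm against the stated 78, so the points agree. Next I'll work out the shift in tool axes to above the left rivet.

```bash
cat > go.py <<'E'
import sys
from h import *
from cell import ctrl
np.set_printoptions(precision=3,suppress=True)
s=ctrl.sense();M=R.from_rotvec(s["ee_rot"]).as_matrix()
print("t",s["clock"],"pos",s["eef_pos"].round(1),"F",s["ft_force"].round(2),"w",round(s["width"],1))
print("x",M[:,0],"y",M[:,1],"z",M[:,2])
if len(sys.argv)>3:
    d=np.array([float(a) for a in sys.argv[1:4]])-s["eef_pos"];print("d",d.round(1),"tool units",M.T@d/40)
E
python3 go.py 562 188 130
```

```text
t 0.15 pos [158.2 655.6 230.3] F [0.98 0.98 0.44] w 85.3
x [ 0.972 -0.235 -0.   ] y [-0.    -0.002 -1.   ] z [ 0.235  0.972 -0.002]
d [ 403.8 -467.6 -100.3] tool units [12.556  2.521 -8.992]
```

```bash
python3 -m inch '[0.9,0,-0.65,0, 0.9,0,-0.65,0, 0.9,0,-0.65,0, 0.9,0,-0.65,0, 0.9,0,-0.65,0, 0.9,0,-0.65,0, 0.9,0,-0.65,0, 0.9,0,-0.65,0]' 0 30; python3 go.py 562 188 130
```

```text
clock: 0.95
eef_pos: [392.3, 380.2, 226.3]
ee_rot: [-1.568, 0.18, -0.175]
ft_force: [1.4, 0.1, 0.2]
width: -0.1
t 0.95 pos [392.3 380.2 226.3] F [1.4  0.12 0.23] w -0.1
x [ 0.975 -0.224 -0.002] y [-0.003 -0.004 -1.   ] z [ 0.224  0.975 -0.005]
d [ 169.7 -192.2  -96.3] tool units [ 5.217  2.412 -3.722]
```

```bash
python3 -m inch '[0.87,0.2,-0.62,0, 0.87,0.2,-0.62,0, 0.87,0.2,-0.62,0, 0.87,0.2,-0.62,0, 0.87,0.2,-0.62,0, 0.87,0.2,-0.62,0, 0,0,0,0, 0,0,0,0]'
python3 - <<'E'
from h import *
from cell import ctrl
d=ctrl.get_image("wrist");cv2.imwrite("pics/w1.png",d["image"][:,:,::-1]);np.savez("w1.npz",**d);print(d["origin"],d["attitude"])
E
python3 go.py 562 188 80
```

```text
clock: 1.75
eef_pos: [570.2, 173.8, 175.5]
ee_rot: [-1.567, 0.185, -0.181]
ft_force: [0.2, 0.5, -0.2]
width: 0.2
[493.22200608 194.4424926  318.98304568] [-0.27063282 -0.20916242  1.32604987]
t 1.8 pos [570.  173.9 175.5] F [ 0.24 -0.14 -0.33] w 0.5
x [ 0.973 -0.23  -0.002] y [-0.003 -0.004 -1.   ] z [ 0.23   0.973 -0.005]
d [ -8.   14.1 -95.5] tool units [-0.271  2.386  0.309]
```

View pics/w1.png

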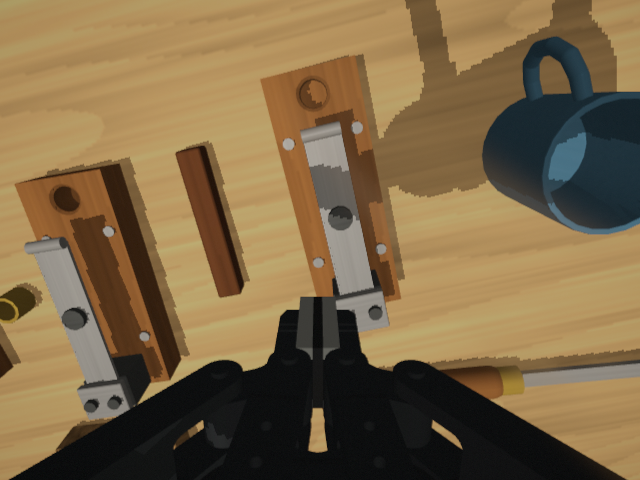

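The wrist view shows the left clip upright in the frame: rivet at (341,217), hole at (313,94). The middle clip's rivet is at (75,319) and its hole at (66,199). The closed fingertips are at about (317,300).

```bash
cat > m2.py <<'E'
from m import *
import sys
E
python3 - <<'E'
from h import *
exec(open("m.py").read().split("riT=")[0])
W=dict(np.load("w1.npz"))
print("tcp",proj(W,[570,173.9,175.5]))
for n,u,v,r,z in(("rivA",341,217,20,68),("rivB",75,319,20,68)):
    a,s=dark(W,u,v,r,.45);print(n,a,s[2:],onz(W,*a,z),depthpt(W,*a))
for n,u,v in(("hA",313,94),("hB",66,199)):
    # hole rim: ellipse on edge
    print(n,onz(W,u,v,30),depthpt(W,u,v))
g=W["image"]
cv2.imwrite("pics/w1z.png",np.hstack([cv2.resize(g[170:265,295:390,::-1],(380,380),interpolation=cv2.INTER_CUBIC),cv2.resize(g[50:145,265:360,::-1],(380,380),interpolation=cv2.INTER_CUBIC)]))
E
```

```text
tcp [312.9 314. ]
rivA [340.1 216.6] [  26.6   28.  3952.1] [563.8 191.6  68. ] [563.7 191.6  68.5]
rivB [ 74.5 318. ] [  26.1   22.1 3405.4] [592.6  -3.2  68. ] [592.5  -3.   68.2]
hA [487.5 191.8  30. ] [487.  191.6   6.7]
hB [515.9   0.9  30. ] [517.2  -9.5  14.5]
```

View pics/w1z.png

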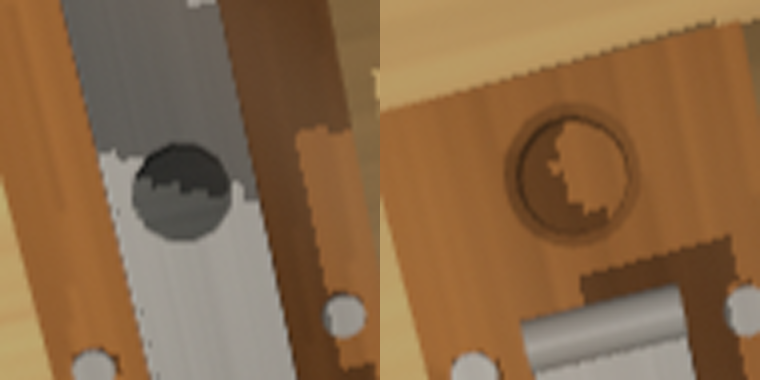

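The rivet's top edge is at 68 mm, matching the text. The drawn fingertips sit about 5 px right of the projected TCP, which means the wrist camera reads about +2 mm in y. Corrected, rivet A is at about (563,189.5). I'll descend to just above it.

```bash
python3 -m inch '[-0.05,0.4,0.06,0, -0.05,0.4,0.06,0, -0.05,0.4,0.06,0, -0.05,0.4,0.06,0, -0.05,0.4,0.06,0, 0,0.35,0.05,0, 0,0,0,0, 0,0,0,0]'
python3 - <<'E'
from h import *
from cell import ctrl
d=ctrl.get_image("wrist");cv2.imwrite("pics/w2.png",d["image"][100:400,150:500,::-1].repeat(2,0).repeat(2,1));np.savez("w2.npz",**d)
E
python3 go.py 563 189.5 71
```

```text
clock: 2.6
eef_pos: [555.0, 199.6, 73.9]
ee_rot: [-1.568, 0.176, -0.168]
ft_force: [0.3, 0.1, 0.5]
width: -0.2
t 2.65 pos [554.8 199.4  73.9] F [ 0.22 -0.95 -0.43] w -0.1
x [ 0.976 -0.218 -0.005] y [-0.006 -0.003 -1.   ] z [ 0.218  0.976 -0.004]
d [ 8.2 -9.9 -2.9] tool units [ 0.254  0.072 -0.198]
```

View pics/w2.png

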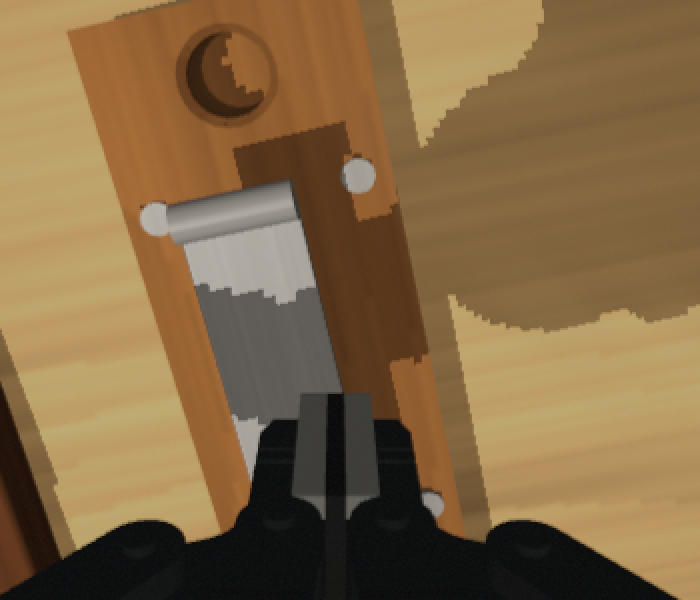

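```bash
python3 -m inch '[0.1,0,-0.08,0, 0.1,0,-0.08,0, 0.05,0,-0.03,0, 0,0,0,0, 0,0,0,0, 0,0,0,0, 0,0,0,0, 0,0,0,0]'
python3 - <<'E'
from h import *
from cell import ctrl
d=ctrl.get_image("wrist");cv2.imwrite("pics/w3.png",d["image"][100:400,150:500,::-1].repeat(2,0).repeat(2,1));np.savez("w3.npz",**d)
E
python3 go.py 563 189.5 71
```

```text
clock: 3.45
eef_pos: [567.0, 188.9, 77.8]
ee_rot: [-1.565, 0.172, -0.175]
ft_force: [-0.4, 0.3, -0.4]
width: -0.1
t 3.5 pos [567.  188.9  77.8] F [ 0.41  0.02 -0.81] w -0.4
x [ 0.976 -0.219  0.001] y [ 0.001 -0.001 -1.   ] z [ 0.219  0.976 -0.001]
d [-4.   0.6 -6.8] tool units [-0.101  0.17  -0.007]
```

View pics/w3.png

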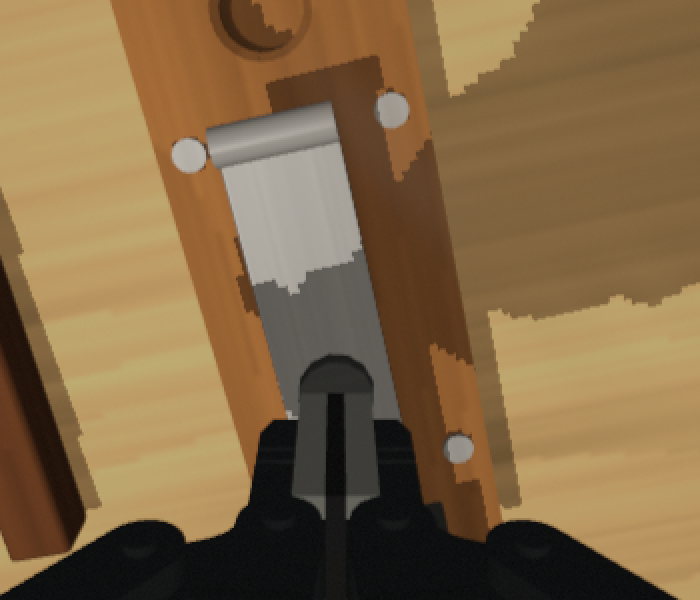

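The fingers and rivet line up sideways at crop column 336. They need about 4 mm more in −x.

```bash
python3 -m inch '[-0.04,0.04,0,0, -0.04,0.04,0,0, 0,0.02,0,0, 0,0,0,0, 0,0,0,0, 0,0,0,0, 0,0,0,0, 0,0,0,0]'; python3 go.py 563 189 68
```

```text
clock: 4.3
eef_pos: [563.1, 189.9, 73.0]
ee_rot: [-1.565, 0.173, -0.173]
ft_force: [-1.1, -0.4, -0.1]
width: 0.2
t 4.3 pos [563.1 189.9  73. ] F [-1.08 -0.37 -0.1 ] w 0.2
x [ 0.976 -0.219  0.001] y [ 0.    -0.001 -1.   ] z [ 0.219  0.976 -0.001]
d [-0.1 -0.9 -5. ] tool units [ 0.003  0.126 -0.022]
```

```bash
python3 -m inch '[0,0.03,0,0, 0,0.03,0,0, 0,0.03,0,0, 0,0.02,0,0, 0,0.02,0,0, 0,0,0,0, 0,0,0,0, 0,0,0,0]'; python3 go.py 563 189 63
```

```text
clock: 5.1
eef_pos: [563.3, 189.9, 68.0]
ee_rot: [-1.565, 0.172, -0.174]
ft_force: [-0.2, -0.5, 1.1]
width: -0.1
t 5.1 pos [563.3 189.9  68. ] F [-0.2  -0.54  1.06] w -0.1
x [ 0.976 -0.219  0.001] y [ 0.001 -0.001 -1.   ] z [ 0.219  0.976 -0.001]
d [-0.3 -0.9 -5. ] tool units [-0.003  0.126 -0.023]
```

```bash
python3 -m inch '[0,0.025,0,0, 0,0.025,0,0, 0,0.02,0,0, 0,0,0,0, 0,0,0,0, 0,0,0,0, 0,0,0,0, 0,0,0,0]'; python3 go.py 563 189 63
```

```text
clock: 5.9
eef_pos: [563.3, 189.9, 67.0]
ee_rot: [-1.565, 0.172, -0.174]
ft_force: [-1.8, -0.9, 3.7]
width: 0.1
t 5.9 pos [563.3 189.9  67. ] F [-1.8  -0.94  3.68] w 0.1
x [ 0.976 -0.219  0.001] y [ 0.001 -0.001 -1.   ] z [ 0.219  0.976 -0.001]
d [-0.3 -0.9 -4. ] tool units [-0.001  0.099 -0.024]
```

```bash
python3 -m inch '[0,0.03,0,0, 0,0.03,0,0, 0,0.02,0,0, 0,0.02,0,0, 0,0.02,0,0, 0,0.02,0,0, 0,0.02,0,0, 0,0.02,0,0]'; python3 go.py 563 189 63
```

```text
clock: 6.7
eef_pos: [563.2, 190.0, 64.6]
ee_rot: [-1.566, 0.173, -0.173]
ft_force: [-3.7, -1.4, 8.8]
width: -0.0
t 6.7 pos [563.2 190.   64.6] F [-3.71 -1.36  8.81] w -0.0
x [ 0.976 -0.219 -0.   ] y [-0.    -0.002 -1.   ] z [ 0.219  0.976 -0.002]
d [-0.2 -1.  -1.6] tool units [ 0.001  0.039 -0.024]
```

Here 8.8 N gives 3.4 mm, so the left leaf looks sound. I'll hold it at about 8 N for a second.

```bash
python3 -m inch '[0,0.01,0,0, 0,0.01,0,0, 0,0.01,0,0, 0,0.01,0,0, 0,0.01,0,0, 0,0.01,0,0, 0,0.01,0,0, 0,0.01,0,0]'; python3 go.py 563 189 63
```

```text
clock: 7.5
eef_pos: [563.2, 189.9, 65.7]
ee_rot: [-1.566, 0.173, -0.173]
ft_force: [-2.6, -1.5, 5.8]
width: 0.1
t 7.5 pos [563.2 189.9  65.7] F [-2.64 -1.54  5.79] w 0.1
x [ 0.976 -0.218 -0.   ] y [-0.001 -0.002 -1.   ] z [ 0.218  0.976 -0.002]
d [-0.2 -0.9 -2.7] tool units [-0.     0.066 -0.024]
```

```bash
python3 -m inch '[0,0.03,0,0, 0,0.02,0,0, 0,0.016,0,0, 0,0.016,0,0, 0,0.016,0,0, 0,0.016,0,0, 0,0.016,0,0, 0,0.016,0,0]'; python3 -m inch '[0,0.016,0,0, 0,0.016,0,0, 0,0.016,0,0, 0,0.016,0,0, 0,0.016,0,0, 0,0.016,0,0, 0,0.016,0,0, 0,0.016,0,0]'
```

```text
clock: 8.3
eef_pos: [563.2, 190.0, 65.0]
ee_rot: [-1.566, 0.174, -0.172]
ft_force: [-2.6, -0.5, 7.8]
width: 0.2
clock: 9.1
eef_pos: [563.2, 189.9, 65.1]
ee_rot: [-1.567, 0.174, -0.171]
ft_force: [-2.8, -1.0, 8.7]
width: -0.0
```

The left leaf is sound: 8 N at z=65.0, about 3 mm of give, held for over a second. Now I'll lift and go over to the middle rivet.

```bash
python3 -m inch '[0,-0.3,0,0, 0,-0.3,0,0, 0.25,-0.1,-0.75,0, 0.25,0,-0.75,0, 0.25,0,-0.75,0, 0.25,0,-0.75,0, 0,0,0,0, 0,0,0,0]';  python3 go.py 591.5 -6 80
```

```text
clock: 9.9
eef_pos: [580.0, 61.6, 98.3]
ee_rot: [-1.565, 0.166, -0.176]
ft_force: [0.8, -0.3, 0.3]
width: -0.0
t 9.9 pos [580.   61.6  98.3] F [ 0.77 -0.34  0.29] w -0.0
x [ 0.976 -0.216  0.006] y [ 0.006 -0.001 -1.   ] z [0.216 0.976 0.   ]
d [ 11.5 -67.6 -18.3] tool units [ 0.642  0.461 -1.588]
```

```bash
python3 -m inch '[0.17,0.08,-0.42,0, 0.17,0.08,-0.42,0, 0.13,0.08,-0.42,0, 0.08,0.05,-0.2,0, 0,0,0,0, 0,0,0,0, 0,0,0,0, 0,0,0,0]';  python3 - <<'E'
from h import *
from cell import ctrl
d=ctrl.get_image("wrist");cv2.imwrite("pics/w4.png",d["image"][100:400,150:500,::-1].repeat(2,0).repeat(2,1));np.savez("w4.npz",**d)
E
python3 go.py 591.5 -6 73
```

```text
clock: 10.7
eef_pos: [590.3, 5.7, 87.9]
ee_rot: [-1.562, 0.16, -0.173]
ft_force: [-0.4, 0.8, -0.3]
width: 0.0
t 10.75 pos [590.2   5.7  87.9] F [0.38 0.34 0.38] w -0.1
x [ 0.978 -0.21   0.008] y [ 0.008  0.002 -1.   ] z [0.21  0.978 0.004]
d [  1.3 -11.7 -14.9] tool units [ 0.089  0.373 -0.282]
```

View pics/w4.png

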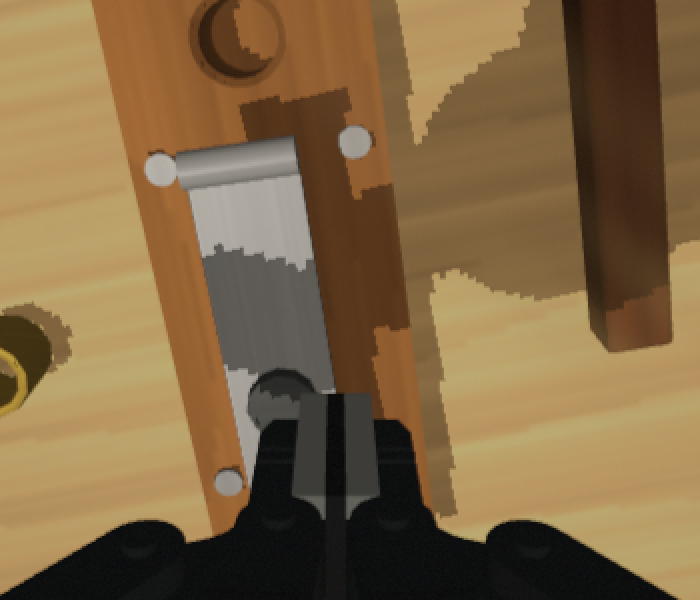

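```bash
python3 -m inch '[0.03,0.1,-0.1,0, 0.03,0.1,-0.1,0, 0.02,0.08,-0.04,0, 0,0.03,0,0, 0,0,0,0, 0,0,0,0, 0,0,0,0, 0,0,0,0]';  python3 - <<'E'
from h import *
from cell import ctrl
d=ctrl.get_image("wrist");cv2.imwrite("pics/w5.png",d["image"][100:400,150:500,::-1].repeat(2,0).repeat(2,1));np.savez("w5.npz",**d)
E
python3 go.py 591.5 -5.2 70
```

```text
clock: 11.55
eef_pos: [591.3, -4.6, 74.1]
ee_rot: [-1.561, 0.16, -0.172]
ft_force: [-0.2, -0.0, 0.7]
width: -0.2
t 11.6 pos [591.3  -4.6  74.2] F [-0.52 -0.05  0.41] w 0.2
x [ 0.978 -0.21   0.007] y [ 0.008  0.002 -1.   ] z [0.21  0.978 0.004]
d [ 0.2 -0.6 -4.2] tool units [ 0.006  0.105 -0.013]
```

View pics/w5.png

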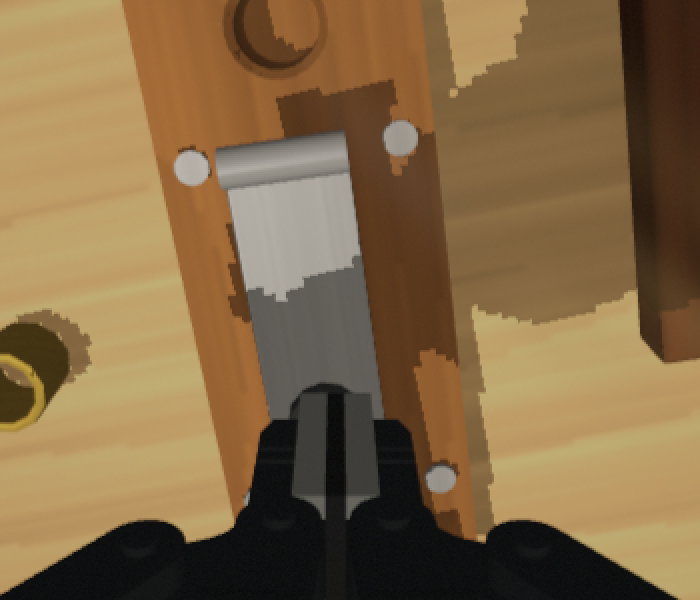

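```bash
python3 -m inch '[0,0.04,-0.03,0, 0,0.04,-0.02,0, 0,0.03,0,0, 0,0.03,0,0, 0,0.03,0,0, 0,0.02,0,0, 0,0.02,0,0, 0,0.02,0,0]'; python3 go.py
```

```text
clock: 12.4
eef_pos: [591.1, -6.6, 66.2]
ee_rot: [-1.562, 0.159, -0.172]
ft_force: [-2.7, 0.0, 5.4]
width: -0.3
t 12.4 pos [591.1  -6.6  66.2] F [-2.68  0.04  5.38] w -0.3
x [ 0.978 -0.209  0.008] y [ 0.008  0.002 -1.   ] z [0.209 0.978 0.004]
```

```bash
python3 -m inch '[0,0.03,0,0, 0,0.02,0,0, 0,0.018,0,0, 0,0.016,0,0, 0,0.016,0,0, 0,0.016,0,0, 0,0.016,0,0, 0,0.016,0,0]'; python3 -m inch '[0,0.016,0,0, 0,0.016,0,0, 0,0.016,0,0, 0,0.016,0,0, 0,0.016,0,0, 0,0.016,0,0, 0,0.016,0,0, 0,0.016,0,0]'
```

```text
clock: 13.2
eef_pos: [591.1, -6.6, 66.3]
ee_rot: [-1.562, 0.159, -0.171]
ft_force: [-3.6, -0.5, 5.1]
width: 0.1
clock: 14.0
eef_pos: [591.2, -6.7, 66.3]
ee_rot: [-1.562, 0.159, -0.171]
ft_force: [-2.4, -0.1, 5.3]
width: 0.3
```

```bash
python3 -m inch '[0,0.03,0,0, 0,0.03,0,0, 0,0.025,0,0, 0,0.025,0,0, 0,0.025,0,0, 0,0.025,0,0, 0,0.025,0,0, 0,0.025,0,0]'; python3 -m inch '[0,0.025,0,0, 0,0.025,0,0, 0,0.025,0,0, 0,0.025,0,0, 0,0.025,0,0, 0,0.025,0,0, 0,0.025,0,0, 0,0.025,0,0]'
```

```text
clock: 14.8
eef_pos: [591.1, -6.7, 65.5]
ee_rot: [-1.563, 0.159, -0.17]
ft_force: [-3.0, -0.1, 8.1]
width: 0.1
clock: 15.6
eef_pos: [591.1, -6.6, 65.5]
ee_rot: [-1.563, 0.159, -0.169]
ft_force: [-3.1, 0.0, 7.7]
width: 0.1
```

The middle leaf is also sound: 8 N at z=65.5, just under 3 mm. Next, the right leaf. The top-view estimates matched both servoed rivets, so I'll aim for (566,−167).

```bash
python3 -m inch '[0,-0.3,0,0, 0,-0.3,0,0, 0.04,-0.1,-0.75,0, 0.04,0,-0.75,0, 0.04,0,-0.75,0, 0.04,0,-0.75,0, 0.04,0,-0.3,0, 0,0,0,0]';  python3 go.py 566 -167 80
```

```text
clock: 16.4
eef_pos: [574.9, -141.0, 101.0]
ee_rot: [-1.564, 0.149, -0.174]
ft_force: [0.1, 0.5, 0.4]
width: -0.4
t 16.4 pos [ 574.9 -141.   101. ] F [0.13 0.45 0.43] w -0.4
x [ 0.979 -0.205  0.016] y [ 0.016 -0.001 -1.   ] z [0.205 0.979 0.002]
d [ -8.9 -26.  -21. ] tool units [-0.092  0.521 -0.682]
```

```bash
python3 -m inch '[-0.02,0.15,-0.2,0, -0.02,0.15,-0.2,0, -0.02,0.1,-0.15,0, -0.02,0.08,-0.06,0, 0,0.04,0,0, 0,0,0,0, 0,0,0,0, 0,0,0,0]';  python3 - <<'E'
from h import *
from cell import ctrl
d=ctrl.get_image("wrist");cv2.imwrite("pics/w6.png",d["image"][100:400,150:500,::-1].repeat(2,0).repeat(2,1));np.savez("w6.npz",**d)
E
python3 go.py 566 -167 70
```

```text
clock: 17.2
eef_pos: [566.4, -161.9, 77.3]
ee_rot: [-1.562, 0.148, -0.17]
ft_force: [0.4, 0.5, 0.2]
width: 0.1
t 17.25 pos [ 566.5 -161.9   77.4] F [-0.06 -0.1  -0.01] w 0.2
x [ 0.979 -0.201  0.014] y [ 0.014  0.002 -1.   ] z [0.201 0.979 0.004]
d [-0.5 -5.1 -7.4] tool units [ 0.011  0.184 -0.129]
```

View pics/w6.png

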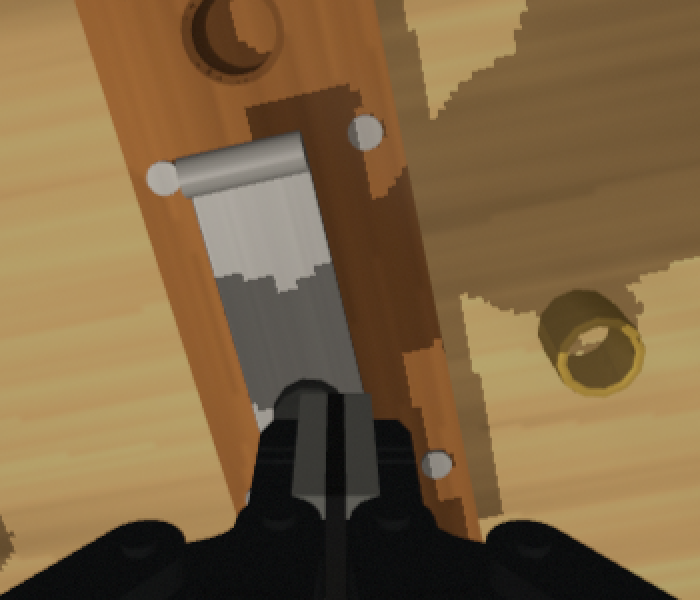

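Rivet C is about 25 crop px left of the fingers, roughly 5 mm, which agrees with y=−167.

```bash
python3 -m inch '[0,0.04,-0.06,0, 0,0.04,-0.05,0, 0,0.04,-0.01,0, 0,0.03,0,0, 0,0.03,0,0, 0,0,0,0, 0,0,0,0, 0,0,0,0]'; python3 go.py 566 -167 68
```

```text
clock: 18.05
eef_pos: [566.0, -167.0, 70.0]
ee_rot: [-1.562, 0.147, -0.171]
ft_force: [-0.1, 0.5, -1.3]
width: -0.1
t 18.05 pos [ 566. -167.   70.] F [-0.14  0.52 -1.25] w -0.1
x [ 0.979 -0.201  0.015] y [ 0.015  0.001 -1.   ] z [0.201 0.98  0.004]
d [-0. -0. -2.] tool units [-0.001  0.051 -0.001]
```

```bash
python3 -m inch '[0,0.03,0,0, 0,0.03,0,0, 0,0.03,0,0, 0,0.03,0,0, 0,0.03,0,0, 0,0.03,0,0, 0,0.03,0,0, 0,0.03,0,0]'; python3 go.py
```

```text
clock: 18.85
eef_pos: [566.0, -167.0, 61.8]
ee_rot: [-1.562, 0.147, -0.17]
ft_force: [-2.9, 0.8, 6.6]
width: -0.3
t 18.85 pos [ 566.  -167.    61.8] F [-2.9   0.76  6.62] w -0.3
x [ 0.979 -0.201  0.014] y [ 0.015  0.001 -1.   ] z [0.201 0.98  0.004]
```

Already 6.2 mm at 6.6 N, so this is the soft one. I'll hold it at about 8 N.

```bash
python3 -m inch '[0,0.03,0,0, 0,0.03,0,0, 0,0.025,0,0, 0,0.025,0,0, 0,0.025,0,0, 0,0.025,0,0, 0,0.025,0,0, 0,0.025,0,0]'; python3 -m inch '[0,0.023,0,0, 0,0.023,0,0, 0,0.023,0,0, 0,0.023,0,0, 0,0.023,0,0, 0,0.023,0,0, 0,0.023,0,0, 0,0.023,0,0]'
```

```text
clock: 19.65
eef_pos: [566.1, -167.1, 59.1]
ee_rot: [-1.562, 0.148, -0.17]
ft_force: [-3.8, 1.2, 8.5]
width: 0.1
clock: 20.45
eef_pos: [566.1, -167.1, 59.0]
ee_rot: [-1.562, 0.148, -0.169]
ft_force: [-4.9, 1.4, 8.9]
width: -0.0
```

The right leaf C is the soft one, giving about 9 mm at 8.5–8.9 N. Now I'll lift clear and triangulate the stand peg's head from the initial two views while the wrist moves towards it.

```bash
python3 -m inch '[0,-0.4,0,0, 0,-0.5,0,0, 0,-0.6,0,-3, 0,-0.6,0,-3, 0,-0.4,0,-3, 0,0,0,-3, 0,0,0,0, 0,0,0,0]' 50
python3 - <<'E'
from h import *
np.set_printoptions(precision=1,suppress=True)
T=dict(np.load("top0.npz"));S=dict(np.load("side0.npz"))
a=cv2.resize(T["image"][220:290,410:500,::-1],None,fx=8,fy=8,interpolation=cv2.INTER_CUBIC)
b=cv2.resize(S["image"][360:480,260:380,::-1],None,fx=5,fy=5,interpolation=cv2.INTER_CUBIC)
cv2.imwrite("pics/pegT.png",a);cv2.imwrite("pics/pegS.png",b)
# height-map: depth points of pegs
for (u0,v0) in ((443,263),(443,232),(475,249)):
    pts=np.array([depthpt(T,u,v) for u in range(u0-9,u0+12) for v in range(v0-9,v0+10)])
    k=pts[pts[:,2]>pts[:,2].max()-8];print("T",(u0,v0),k[:,2].max(),len(k),k.mean(0),k[:,:2].min(0),k[:,:2].max(0))
for (u0,v0) in ((293,402),(349,385),(323,457)):
    pts=np.array([depthpt(S,u,v) for u in range(u0-12,u0+13) for v in range(v0-12,v0+13)])
    k=pts[pts[:,2]>pts[:,2].max()-4];print("S",(u0,v0),k[:,2].max(),len(k),k.mean(0),k[:,:2].min(0),k[:,:2].max(0))
E
python3 go.py 556 -327 150
```

```text
clock: 21.25
eef_pos: [566.2, -167.4, 160.4]
ee_rot: [-1.57, -0.024, -0.002]
ft_force: [0.7, -0.1, -0.5]
width: 49.9
T (443, 263) 91.25385456611707 53 [ 550.7 -329.8   86.5] [ 541.  -339.7] [ 560.4 -319.5]
T (443, 232) 1327.6547751050289 1 [ 521.7  -21.4 1327.7] [521.7 -21.4] [521.7 -21.4]
T (475, 249) 1327.6547751050289 3 [ 521.7  -21.4 1327.7] [521.7 -21.4] [521.7 -21.4]
S (293, 402) 715.1069848345135 4 [ 587.2 -603.4  715.1] [ 587.2 -603.4] [ 587.2 -603.4]
S (349, 385) 715.1069848345135 1 [ 587.2 -603.4  715.1] [ 587.2 -603.4] [ 587.2 -603.4]
S (323, 457) 715.1069848345135 1 [ 587.2 -603.4  715.1] [ 587.2 -603.4] [ 587.2 -603.4]
t 21.25 pos [ 566.2 -167.4  160.4] F [ 0.7  -0.05 -0.46] w 49.9
x [1.    0.014 0.017] y [ 0.017  0.001 -1.   ] z [-0.014  1.     0.001]
d [ -10.2 -159.6  -10.4] tool units [-0.315  0.251 -3.987]
```

View pics/pegT.png

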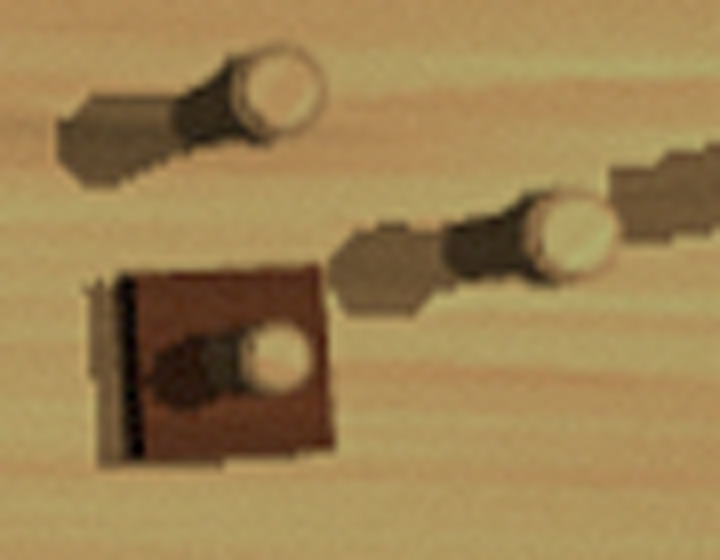

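View pics/pegS.png

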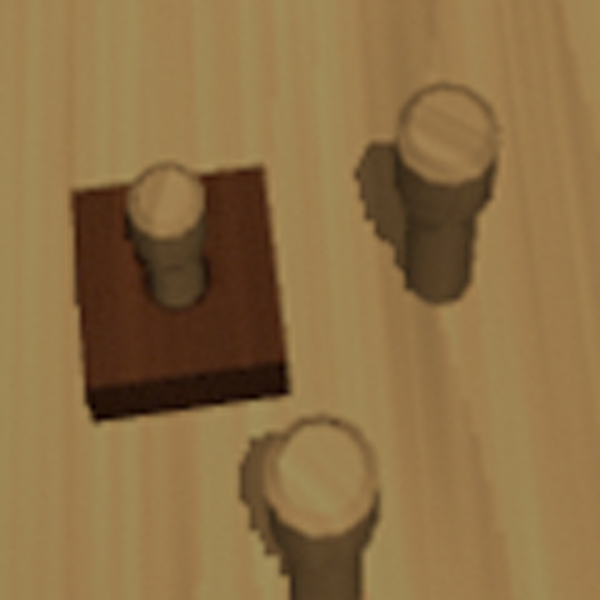

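Run:
```python
from h import *
np.set_printoptions(precision=1,suppress=True)
T=dict(np.load("top0.npz"));S=dict(np.load("side0.npz"))
f=lambda x,y,k,u,v:(u+(x+.5)/k-.5,v+(y+.5)/k-.5)
for n,a,b in(("stand",(276,357),(167,201)),("p2",(281,90),(446,134)),("p3",(574,234),(322,477))):
    pa=f(*a,8,410,220);pb=f(*b,5,260,360)
    print(n,pa,pb,tri(T,pa,S,pb),onz(T,*pa,86),onz(S,*pb,86))
# stand top corners in T at z30
for c in((132,272),(322,266),(332,446),(142,456)): print(onz(T,*f(*c,8,410,220),30))
```

```text
stand (444.0625, 264.1875) (293.0, 399.8) (array([ 553.1, -330.5,   82.5]), np.float64(0.8657798602275137)) [ 552.6 -329.7   86. ] [ 553.7 -332.    86. ]
p2 (444.6875, 230.8125) (348.8, 386.4) (array([ 632.2, -326.1,  104.5]), np.float64(0.2662926966891489)) [ 633.8 -330.7   86. ] [ 633.7 -317.7   86. ]
p3 (481.3125, 248.8125) (324.0, 455.0) (array([ 591.6, -413.9,  103.6]), np.float64(0.9310770276779381)) [ 592.2 -419.6   86. ] [ 592.2 -408.4   86. ]
[ 579.7 -297.9   30. ]
[ 583.2 -357.9   30. ]
[ 526.4 -361.4   30. ]
[ 521.7 -301.5   30. ]
```

```bash
python3 -m inch '[-0.05,0,-0.6,0, -0.05,0,-0.8,0, -0.05,0,-0.8,0, -0.05,0,-0.8,0, -0.05,0,-0.5,0, 0,0,-0.2,0, 0,0,0,0, 0,0,0,0]'
python3 - <<'E'
from h import *
from cell import ctrl
d=ctrl.get_image("wrist");cv2.imwrite("pics/w7.png",d["image"][:,:,::-1]);np.savez("w7.npz",**d)
E
python3 go.py 551 -329 130
```

```text
clock: 22.05
eef_pos: [555.6, -317.2, 152.1]
ee_rot: [-1.564, -0.014, -0.001]
ft_force: [-0.0, 0.5, 0.6]
width: 50.1
t 22.1 pos [ 555.6 -317.   152.1] F [ 0.17  0.76 -0.11] w 50.1
x [1.    0.009 0.009] y [ 0.009  0.007 -1.   ] z [-0.009  1.     0.007]
d [ -4.6 -12.  -22.1] tool units [-0.122  0.549 -0.303]
```

View pics/w7.png

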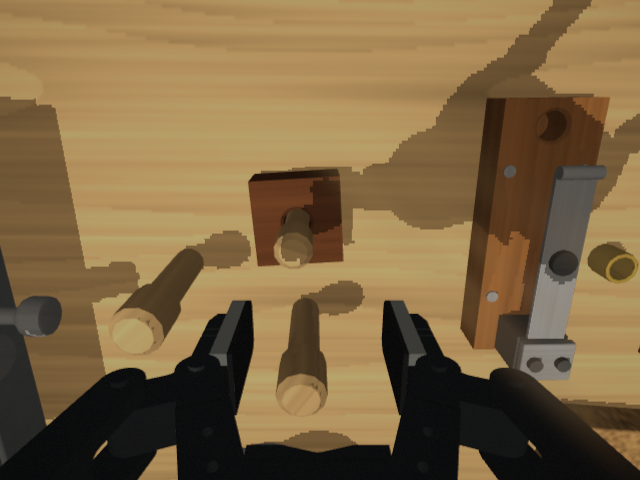

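The wrist view shows the stand peg's head at (293,252) in its stand, with the taller look-alikes at (137,332) and (302,393).

Run:
```python
from h import *
np.set_printoptions(precision=1,suppress=True)
W=dict(np.load("w7.npz"));T=dict(np.load("top0.npz"))
i=W["image"];cv2.imwrite("pics/w7z.png",cv2.resize(i[160:280,230:370,::-1],None,fx=5,fy=5,interpolation=cv2.INTER_CUBIC))
print(onz(W,293,252,86),depthpt(W,293,250),tri(W,(293,252),T,(444.1,264.2)))
print("tcp",proj(W,[555.6,-317,152.1]))
```

```text
[ 555.2 -328.4   86. ] [ 554.2 -328.5   85.6] (array([ 552.4, -328. ,   93.1]), np.float64(0.0658144444401775))
tcp [313.9 313.6]
```

View pics/w7z.png

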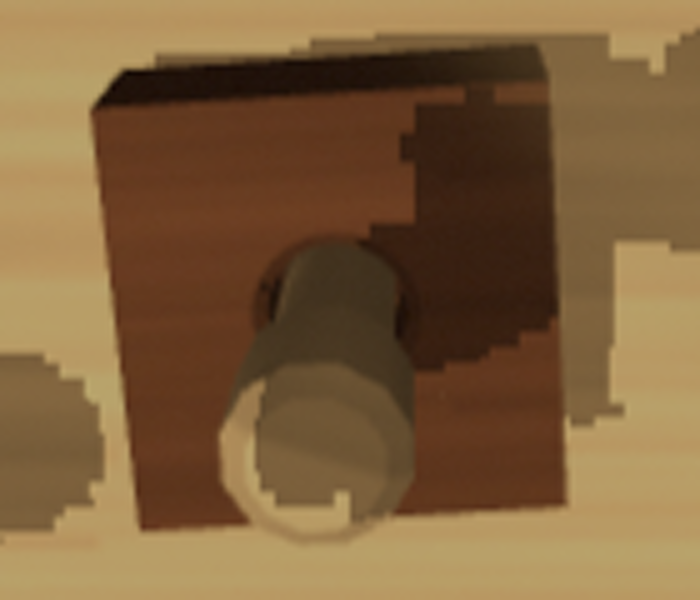

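The two views put the head top at 82–86 mm, matching the 86 expected, with the peg at about (553,−330). It's 22 mm across and clearly the smallest. I'll centre over it and descend part-way.

```bash
python3 -m inch '[-0.02,0.25,-0.1,0, -0.02,0.25,-0.1,0, -0.02,0.25,-0.06,0, 0,0.2,0,0, 0,0,0,0, 0,0,0,0, 0,0,0,0, 0,0,0,0]'
python3 - <<'E'
from h import *
from cell import ctrl
d=ctrl.get_image("wrist");cv2.imwrite("pics/w8.png",d["image"][100:400,150:500,::-1].repeat(2,0).repeat(2,1));np.savez("w8.npz",**d)
E
python3 go.py 553 -330 54
```

```text
clock: 22.9
eef_pos: [553.4, -323.8, 109.3]
ee_rot: [-1.562, -0.016, 0.004]
ft_force: [0.9, 0.7, 0.6]
width: 49.8
t 22.95 pos [ 553.5 -323.9  109.4] F [-0.38  0.23  0.49] w 50.4
x [1.    0.013 0.008] y [ 0.008  0.009 -1.   ] z [-0.013  1.     0.009]
d [ -0.5  -6.1 -55.4] tool units [-0.024  1.384 -0.165]
```

View pics/w8.png

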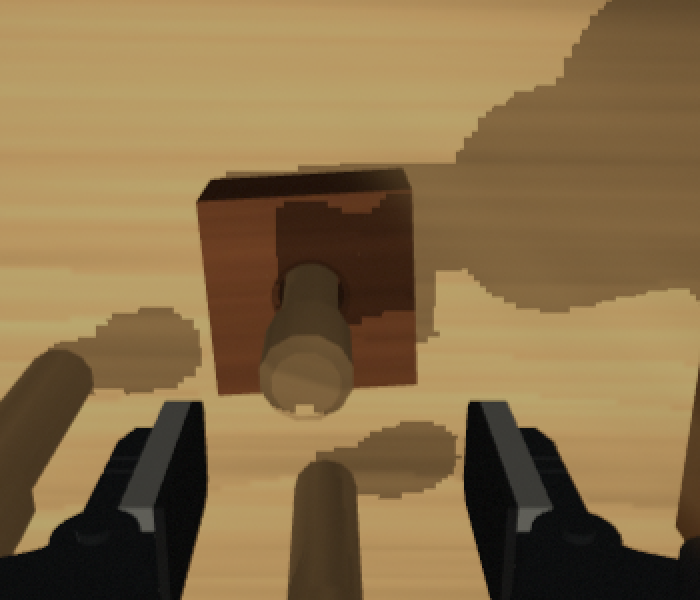

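```bash
python3 - <<'E'
from h import *
np.set_printoptions(precision=1,suppress=True)
W=dict(np.load("w8.npz"));V=dict(np.load("w7.npz"))
print(onz(W,303,286,86),depthpt(W,303,286),tri(W,(303,286),V,(293.4,249)))
E
python3 -m inch '[0,0.25,-0.08,0, 0,0.3,-0.06,0, 0,0.3,-0.02,0, 0,0.25,0,0, 0,0.1,0,0, 0,0,0,0, 0,0,0,0, 0,0,0,0]';python3 go.py 553 -330 54;  python3 - <<'E'
from h import *
from cell import ctrl
d=ctrl.get_image("wrist");cv2.imwrite("pics/w9.png",d["image"][100:400,150:500,::-1].repeat(2,0).repeat(2,1));np.savez("w9.npz",**d)
E
```

```text
[ 552.7 -328.5   86. ] [ 552.2 -328.4   87.1] (array([ 556. , -328.6,   79.3]), np.float64(0.0560352198173362))
clock: 23.75
eef_pos: [553.5, -330.3, 56.3]
ee_rot: [-1.561, -0.015, 0.005]
ft_force: [-0.5, 0.5, -0.7]
width: 49.8
t 23.75 pos [ 553.5 -330.3   56.3] F [-0.53  0.49 -0.71] w 49.8
x [1.    0.012 0.007] y [ 0.007  0.01  -1.   ] z [-0.012  1.     0.009]
d [-0.5  0.3 -2.3] tool units [-0.014  0.058  0.007]
```

View pics/w9.png

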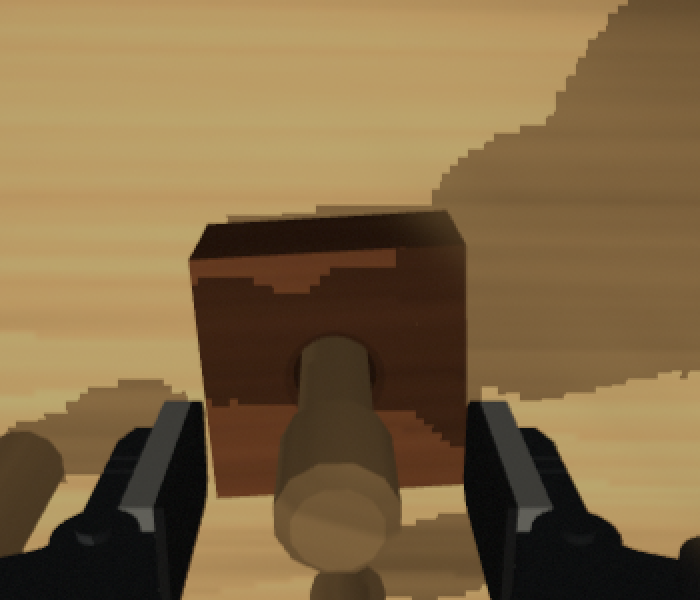

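The peg is centred between the pads. I'll close on the head.

```bash
python3 -m inch '[0,0.03,0,0, 0,0.02,0,0, 0,0,0,0, 0,0,0,0, 0,0,0,0, 0,0,0,0, 0,0,0,0, 0,0,0,0]' 10 35;python3 go.py 553 -330 54
```

```text
clock: 24.6
eef_pos: [554.7, -330.9, 56.1]
ee_rot: [-1.563, -0.017, 0.002]
ft_force: [0.2, 0.0, 0.4]
width: 20.6
t 24.6 pos [ 554.7 -330.9   56.1] F [0.18 0.02 0.38] w 20.6
x [1.    0.013 0.01 ] y [ 0.009  0.008 -1.   ] z [-0.013  1.     0.008]
d [-1.7  0.9 -2.1] tool units [-0.043  0.053  0.023]
```

Gripped at 20.6 mm. Lifting straight up.

```bash
python3 -m inch '[0,-0.15,0,0, 0,-0.25,0,0, 0,-0.3,0,0, 0,-0.3,0,0, 0,-0.3,0,0, 0,-0.3,0,0, 0,-0.1,0,0, 0,0,0,0]';python3 go.py 489 -171.5 115
python3 - <<'E'
from h import *
from cell import ctrl
d=ctrl.get_image("wrist");cv2.imwrite("pics/w10.png",d["image"][:,:,::-1]);np.savez("w10.npz",**d)
E
```

```text
clock: 25.4
eef_pos: [555.3, -332.4, 133.1]
ee_rot: [-1.566, -0.02, -0.0]
ft_force: [0.3, -0.5, -1.0]
width: 21.1
t 25.4 pos [ 555.3 -332.4  133.1] F [ 0.33 -0.54 -0.99] w 21.1
x [1.    0.013 0.013] y [ 0.013  0.005 -1.   ] z [-0.013  1.     0.005]
d [-66.3 160.9 -18.1] tool units [-1.613  0.452  4.04 ]
```

View pics/w10.png

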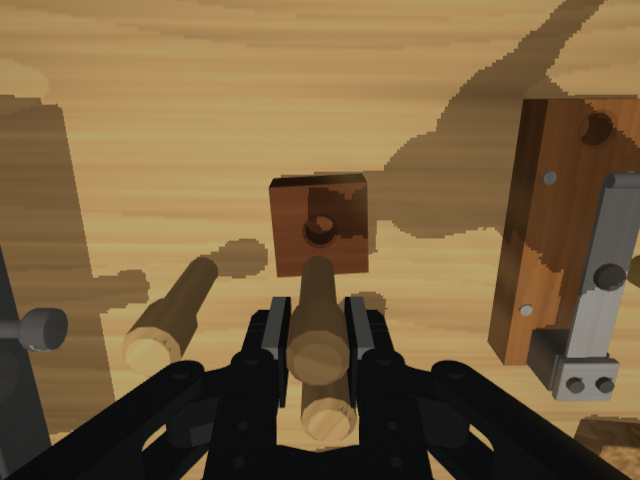

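The peg is out of the stand and held; the empty stand hole shows at (321,230). Moving over to hole C.

```bash
python3 -m inch '[-0.3,0,0.6,0, -0.3,0,0.7,0, -0.3,0,0.7,0, -0.3,0.05,0.7,0, -0.2,0.05,0.6,0, -0.05,0.05,0.3,0, 0,0,0,0, 0,0,0,0]';python3 go.py 489 -171.5 100
python3 - <<'E'
from h import *
from cell import ctrl
d=ctrl.get_image("wrist");cv2.imwrite("pics/w11.png",d["image"][:,:,::-1]);np.savez("w11.npz",**d)
E
```

```text
clock: 26.25
eef_pos: [491.1, -184.5, 121.7]
ee_rot: [-1.564, -0.015, 0.003]
ft_force: [-0.1, -1.0, -0.2]
width: 20.8
t 26.25 pos [ 491.1 -184.5  121.7] F [-0.1  -0.99 -0.19] w 20.8
x [1.    0.011 0.007] y [ 0.007  0.007 -1.   ] z [-0.011  1.     0.007]
d [ -2.1  13.  -21.7] tool units [-0.053  0.544  0.322]
```

View pics/w11.png

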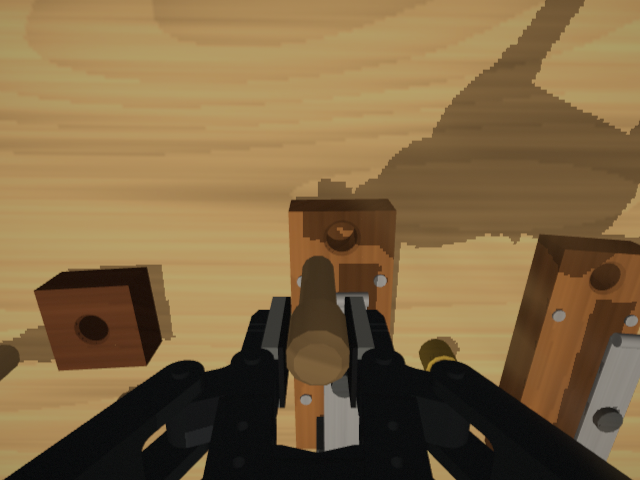

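Run:
```python
from h import *
W=dict(np.load("w11.npz"));V=dict(np.load("w10.npz"))
f=lambda i,u,v:cv2.resize(i[v-30:v+30,u-30:u+30,::-1],(390,390),interpolation=cv2.INTER_CUBIC)
cv2.imwrite("pics/holes.png",np.hstack([f(V["image"],321,230),f(W["image"],342,237)]))
```

```text
(no output)
```

View pics/holes.png

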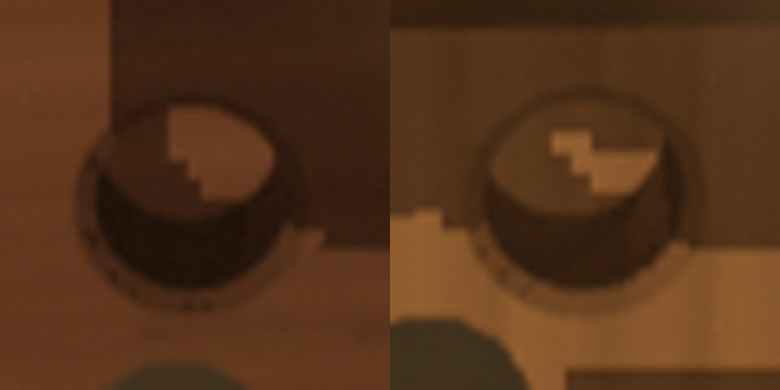

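Run:
```python
from h import *
np.set_printoptions(precision=1,suppress=True)
W=dict(np.load("w11.npz"));V=dict(np.load("w10.npz"))
s=onz(V,319.9,230.7,30);h=onz(W,342.0,237.7,30)
print("stand hole",s,"bias",s[:2]-np.array([554.7,-330.9]),"hole C",h,"TCP goal",h[:2]-s[:2]+np.array([554.7,-330.9]))
g=h[:2]-s[:2]+np.array([554.7,-330.9])-np.array([491.1,-184.5]);print("d",g,g/40)
```

```text
stand hole [ 555.1 -328.6   30. ] bias [0.4 2.3] hole C [ 490.9 -167.3   30. ] TCP goal [ 490.5 -169.6]
d [-0.6 14.9] [-0.   0.4]
```

The relative measurement, stand hole against hole C in the same camera, gives a TCP goal of (490.5,−169.6). That puts the peg at x≈488.8 and cancels the camera bias.

```bash
python3 -m inch '[0,0,0.12,0, 0,0.05,0.12,0, 0,0.15,0.08,0, 0,0.2,0.02,0, 0,0.2,0,0, 0,0.05,0,0, 0,0,0,0, 0,0,0,0]';python3 go.py 490.5 -169.6 80
python3 - <<'E'
from h import *
from cell import ctrl
d=ctrl.get_image("wrist");cv2.imwrite("pics/w12.png",d["image"][100:400,150:500,::-1].repeat(2,0).repeat(2,1));np.savez("w12.npz",**d)
d=ctrl.get_image("side");cv2.imwrite("pics/s12.png",cv2.resize(d["image"][240:400,180:380,::-1],None,fx=4,fy=3.75,interpolation=cv2.INTER_CUBIC))
E
```

```text
clock: 27.1
eef_pos: [492.4, -172.6, 92.8]
ee_rot: [-1.564, -0.012, 0.001]
ft_force: [0.1, -0.5, -0.8]
width: 21.0
t 27.1 pos [ 492.4 -172.6   92.8] F [ 0.07 -0.48 -0.75] w 21.0
x [1.    0.008 0.007] y [ 0.007  0.007 -1.   ] z [-0.008  1.     0.007]
d [ -1.9   3.  -12.8] tool units [-0.05   0.32   0.074]
```

View pics/w12.png

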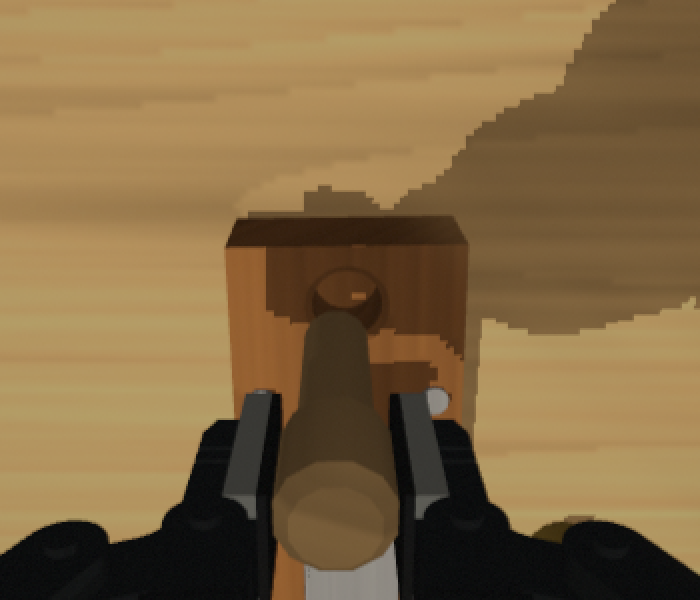

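View pics/s12.png

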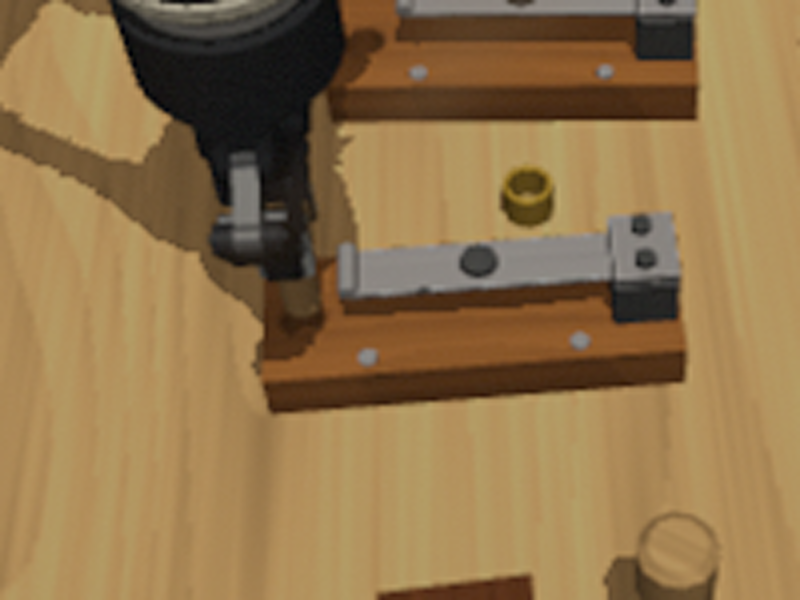

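The hole is still about 12 crop px right of the foot, which is 3 mm and matches the computed offset. I'll correct that, then lower.

```bash
python3 -m inch '[-0.03,0,0.04,0, -0.01,0,0.02,0, 0,0,0,0, 0,0,0,0, 0,0,0,0, 0,0,0,0, 0,0,0,0, 0,0,0,0]';python3 go.py 490.5 -169.6 80
python3 - <<'E'
from h import *
from cell import ctrl
d=ctrl.get_image("wrist");cv2.imwrite("pics/w13.png",d["image"][180:330,240:390,::-1].repeat(4,0).repeat(4,1));np.savez("w13.npz",**d)
E
```

```text
clock: 28.0
eef_pos: [491.8, -170.6, 94.5]
ee_rot: [-1.565, -0.014, -0.002]
ft_force: [-0.6, -0.6, -0.2]
width: 20.6
t 28.0 pos [ 491.8 -170.6   94.5] F [-0.58 -0.61 -0.21] w 20.6
x [1.    0.008 0.01 ] y [ 0.01   0.005 -1.   ] z [-0.008  1.     0.005]
d [ -1.3   1.  -14.5] tool units [-0.036  0.363  0.023]
```

View pics/w13.png

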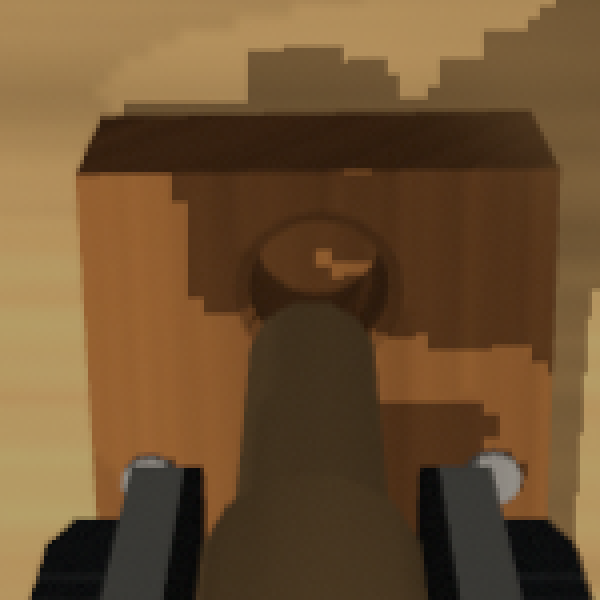

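```bash
python3 -m inch '[-0.02,0.06,0.015,0, -0.01,0.1,0.01,0, 0,0.1,0,0, 0,0.06,0,0, 0,0,0,0, 0,0,0,0, 0,0,0,0, 0,0,0,0]';python3 go.py 490.5 -169.6 56
python3 - <<'E'
from h import *
from cell import ctrl
d=ctrl.get_image("wrist");cv2.imwrite("pics/w14.png",d["image"][180:330,240:390,::-1].repeat(4,0).repeat(4,1));np.savez("w14.npz",**d)
E
```

```text
clock: 28.85
eef_pos: [490.2, -169.3, 79.9]
ee_rot: [-1.565, -0.013, -0.001]
ft_force: [-0.2, 0.1, 0.6]
width: 21.4
t 28.85 pos [ 490.2 -169.3   79.9] F [-0.19  0.05  0.64] w 21.4
x [1.    0.008 0.009] y [ 0.009  0.006 -1.   ] z [-0.008  1.     0.006]
d [  0.3  -0.3 -23.9] tool units [ 0.002  0.598 -0.012]
```

View pics/w14.png

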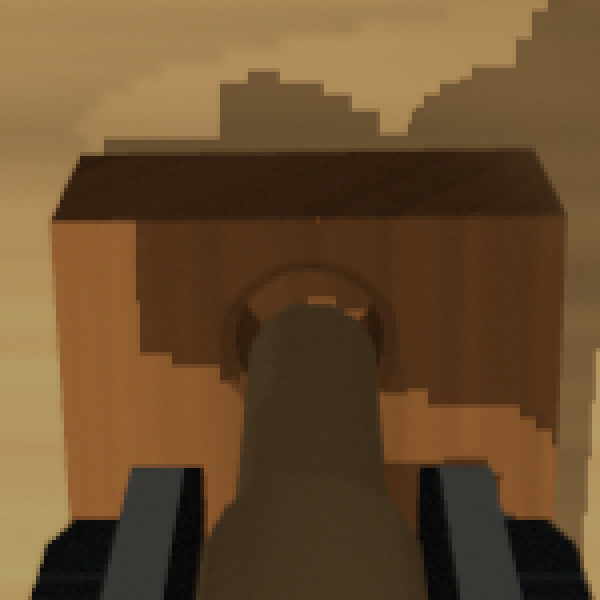

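The foot is centred over the mouth: chamfer centre at column 310, peg at about 313. Lowering.

```bash
python3 -m inch '[0,0.05,0,0, 0,0.06,0,0, 0,0.06,0,0, 0,0.06,0,0, 0,0.04,0,0, 0,0.02,0,0, 0,0,0,0, 0,0,0,0]';python3 go.py 490.5 -169.6 56
```

```text
clock: 29.7
eef_pos: [490.4, -169.2, 67.4]
ee_rot: [-1.565, -0.013, -0.001]
ft_force: [0.7, 0.5, -1.2]
width: 21.1
t 29.7 pos [ 490.4 -169.2   67.4] F [ 0.68  0.53 -1.22] w 21.1
x [1.    0.008 0.009] y [ 0.009  0.006 -1.   ] z [-0.008  1.     0.006]
d [  0.1  -0.4 -11.4] tool units [-0.     0.284 -0.011]
```

No contact force and the foot is about 12 mm in. Continuing down.

```bash
python3 -m inch '[0,0.06,0,0, 0,0.06,0,0, 0,0.05,0,0, 0,0.05,0,0, 0,0.03,0,0, 0,0.02,0,0, 0,0,0,0, 0,0,0,0]';python3 go.py 490.5 -169.6 56
```

```text
clock: 30.5
eef_pos: [490.7, -169.2, 55.7]
ee_rot: [-1.565, -0.014, -0.001]
ft_force: [0.1, -0.2, -0.2]
width: 20.7
t 30.5 pos [ 490.7 -169.2   55.7] F [ 0.12 -0.18 -0.2 ] w 20.7
x [1.    0.008 0.009] y [ 0.009  0.006 -1.   ] z [-0.008  1.     0.006]
d [-0.2 -0.4  0.3] tool units [-0.004 -0.007 -0.009]
```

TCP z is 55.7, against 56.1 at the pick-up, which is the fully-down height. A gentle nudge to feel the bottom.

```bash
python3 -m inch '[0,0.02,0,0, 0,0.02,0,0, 0,0.02,0,0, 0,0.02,0,0, 0,0.02,0,0, 0,0.02,0,0, 0,0.02,0,0, 0,0.02,0,0]'; python3 go.py
```

```text
clock: 31.3
eef_pos: [491.6, -169.3, 55.6]
ee_rot: [-1.565, -0.014, -0.001]
ft_force: [-1.7, 0.5, 4.8]
width: 20.9
t 31.3 pos [ 491.6 -169.3   55.6] F [-1.71  0.51  4.76] w 20.9
x [1.    0.008 0.009] y [ 0.009  0.006 -1.   ] z [-0.008  1.     0.006]
```

It's bottomed: 4.8 N with no further travel. Releasing to 45 mm, then straight up.

```bash
python3 -m inch '[0,0,0,0, 0,0,0,0, 0,0,0,0, 0,0,0,0, 0,0,0,0, 0,0,0,0, 0,0,0,0, 0,0,0,0]' 45; python3 go.py
python3 - <<'E'
from h import *
from cell import ctrl
d=ctrl.get_image("wrist");cv2.imwrite("pics/w15.png",d["image"][100:400,150:500,::-1].repeat(2,0).repeat(2,1))
E
```

```text
clock: 32.1
eef_pos: [491.8, -169.4, 55.5]
ee_rot: [-1.565, -0.014, -0.001]
ft_force: [0.2, 0.6, -0.0]
width: 45.4
t 32.1 pos [ 491.8 -169.4   55.5] F [ 0.2   0.61 -0.03] w 45.4
x [1.    0.008 0.01 ] y [ 0.01   0.006 -1.   ] z [-0.008  1.     0.006]
```

View pics/w15.png

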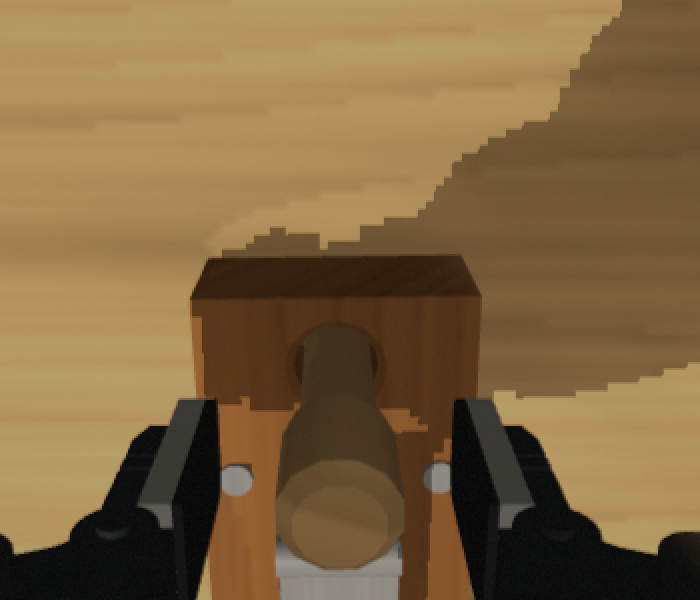

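The peg stands free and central between the open pads. Up and away.

```bash
python3 -m inch '[0,-0.3,0,0, 0,-0.5,0,0, 0,-0.6,0,0, 0,-0.6,0,0, 0,-0.6,0,0, 0,-0.5,0,0, 0,-0.2,0,0, 0,0,0,0]';  python3 -m inch '[0,0,0.6,0, 0,0,0.7,0, 0,0,0.7,0, 0,0,0.7,0, 0,0,0.7,0, 0,0,0.7,0, 0,0,0.3,0, 0,0,0,0]'
python3 - <<'E'
from h import *
from cell import ctrl
for n in("top","side","wrist"):
    d=ctrl.get_image(n);cv2.imwrite(f"pics/{n}9.png",d["image"][:,:,::-1]);np.savez(f"{n}9.npz",**d)
E
```

```text
clock: 32.95
eef_pos: [490.3, -170.2, 197.5]
ee_rot: [-1.566, -0.015, -0.003]
ft_force: [0.2, -0.3, 0.5]
width: 45.0
clock: 33.75
eef_pos: [484.3, 11.2, 190.8]
ee_rot: [-1.565, -0.005, 0.004]
ft_force: [-1.1, 1.0, 0.2]
width: 45.3
```

View pics/top9.png

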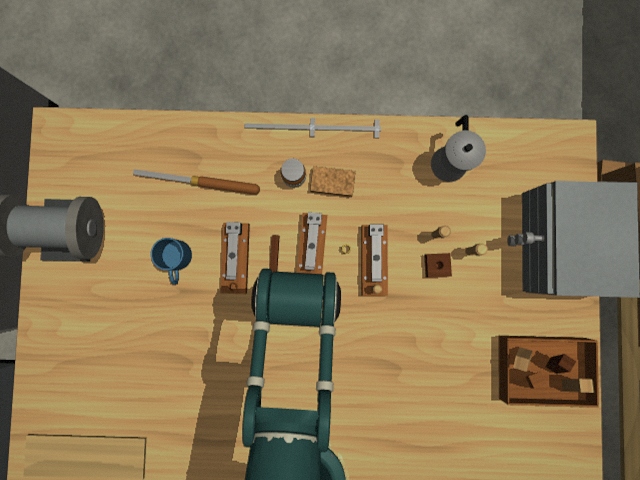

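View pics/side9.png

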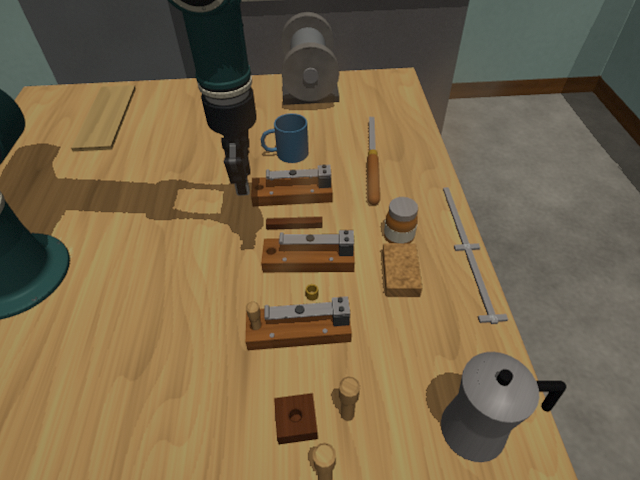

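The peg stands in the right clip's hole, at (377,290) in the top view and (253,308) in the side view. The stand is empty and nothing else seems to have moved. Checking seating height, uprightness and changes.

Run:
```python
from h import *
np.set_printoptions(precision=1,suppress=True)
T=dict(np.load("top9.npz"));S=dict(np.load("side9.npz"));T0=dict(np.load("top0.npz"));S0=dict(np.load("side0.npz"))
a=cv2.resize(T["image"][270:310,355:400,::-1],None,fx=8,fy=8,interpolation=cv2.INTER_CUBIC)
b=cv2.resize(S["image"][290:340,235:280,::-1],None,fx=8,fy=8,interpolation=cv2.INTER_CUBIC)
b=cv2.resize(b,(360,400));a=cv2.copyMakeBorder(a,0,80,0,0,cv2.BORDER_CONSTANT)
cv2.imwrite("pics/fin.png",np.hstack([a,b]))
for u,v in((377,290),(378,289),(379,290)):print(depthpt(T,u,v))
for u,v in((253,306),(253,308)):print(depthpt(S,u,v))
for n,A,B in(("T",T,T0),("S",S,S0)):
    m=(np.abs(A["range_z"]-B["range_z"])>8).astype(np.uint8);m=cv2.morphologyEx(m,cv2.MORPH_OPEN,np.ones((3,3)))
    k,_,st,c=cv2.connectedComponentsWithStats(m);print(n,[(tuple(s[:5]))for s in st[1:]])
```

```text
[ 486.3 -168.4   87.2]
[ 488.7 -170.7   87.8]
[ 486.4 -173.    88.3]
[ 492.1 -170.1   86.7]
[ 492.4 -174.7   87.7]
T [(np.int32(478), np.int32(34), np.int32(3), np.int32(3), np.int32(9)), (np.int32(108), np.int32(61), np.int32(3), np.int32(3), np.int32(9)), (np.int32(93), np.int32(92), np.int32(3), np.int32(3), np.int32(9)), (np.int32(223), np.int32(98), np.int32(3), np.int32(3), np.int32(9)), (np.int32(202), np.int32(100), np.int32(3), np.int32(3), np.int32(9)), (np.int32(602), np.int32(117), np.int32(3), np.int32(3), np.int32(9)), (np.int32(435), np.int32(261), np.int32(14), np.int32(9), np.int32(98)), (np.int32(242), np.int32(269), np.int32(99), np.int32(211), np.int32(12683)), (np.int32(372), np.int32(285), np.int32(10), np.int32(9), np.int32(74)), (np.int32(0), np.int32(444), np.int32(10), np.int32(24), np.int32(166))]
S [(np.int32(107), np.int32(0), np.int32(14), np.int32(17), np.int32(167)), (np.int32(129), np.int32(0), np.int32(8), np.int32(2), np.int32(16)), (np.int32(169), np.int32(0), np.int32(88), np.int32(195), np.int32(8671)), (np.int32(524), np.int32(3), np.int32(4), n
[... 3078 characters left out ...]
p.int32(125), np.int32(3), np.int32(3), np.int32(9)), (np.int32(516), np.int32(133), np.int32(3), np.int32(3), np.int32(9)), (np.int32(524), np.int32(149), np.int32(3), np.int32(3), np.int32(9)), (np.int32(601), np.int32(150), np.int32(3), np.int32(3), np.int32(9)), (np.int32(599), np.int32(156), np.int32(3), np.int32(3), np.int32(9)), (np.int32(454), np.int32(158), np.int32(3), np.int32(3), np.int32(9)), (np.int32(536), np.int32(167), np.int32(3), np.int32(3), np.int32(9)), (np.int32(630), np.int32(203), np.int32(3), np.int32(3), np.int32(9)), (np.int32(246), np.int32(301), np.int32(15), np.int32(29), np.int32(308)), (np.int32(286), np.int32(392), np.int32(16), np.int32(29), np.int32(359))]
```

View pics/fin.png

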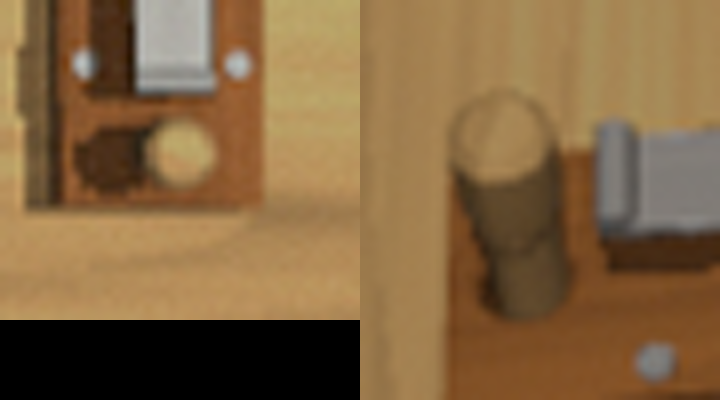

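The depth maps differ only at the arm, the stand (peg gone) and hole C (peg present), plus scattered depth noise. The peg's head is at about 87 mm, against 86 expected when fully down, and it stands upright. Handing in.

```bash
python3 -c "
from cell import ctrl
print(ctrl.close_job(), ctrl.sense()['clock'])"
```

```text
the job is handed in; nothing more can be done
the job is handed in; nothing more can be done
```

The right-hand clip is the soft one. The small peg now stands in its block's hole, released, and the job was handed in at about 34 s.

- **Pressing, left to right:** the highest force I read was 8.9 N. Force is only reported at the end of each call, so a brief peak between readings would not show.

| Leaf | Force held (N) | Give at the rivet (mm) | Judgement |
|---|---|---|---|
| Left | 8–9 | about 3 | sound |
| Middle | about 8 | about 2.5–3 | sound |
| Right | 8.5–8.9 | about 9 | soft |

- **Repeated presses:** the left and middle leaves each settled below 8 N at first (about 5.8 and 5.3 N), so I raised the push on the same contact and then held about 8 N for roughly a second.
- **Peg:** I took the smallest peg, 22 mm across the head, from the stand. In the right block's hole it bottomed at the same height as in the stand, with 4.8 N and no further travel. After release the head top measured about 87 mm, against 86 expected, and it looked upright in both views.
- **Rest of the bench:** top and side depth comparisons before and after showed changes only at the arm, the stand and the right clip's hole, apart from scattered depth noise.
- **Disagreements:** the wrist camera read about 2 mm off in y, and I corrected for it using the fingertips and the stand hole. The two-view peg heights scattered between 79 and 93 mm, so I relied on the depth readings of 86–87 mm there.

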